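# Seat a reed plate in the guarded bench press

## Task

In the small bench press a reed comb waits in the feed channel with its reed plate standing proud on its pins: with your fingertips push the upright tab of the feed slide until the slide has driven the comb fully home against the end stop under the ram. Then reach down through the window in the top of the press guard and press the lever firmly all the way down for a moment, so that the ram seats the plate on the comb, and withdraw so that the lever springs back up. Do not touch the guard at any time, do not lift the comb, and leave the other things on the desk where they are.

Things in the scene. Friction and masses are not known exactly. Their poses are not given: they have to be found in the camera images.
- press: bench press: dark steel base plate fixed on the desk, 12 mm thick, 474 mm long. Origin: its underside, on the feed channel's centre line; y along the channel, comb fed towards -y; z up. Channel floor z = 12 mm, two rails 29 mm apart, 18 mm high, y -160 to +245 mm. Guard y -216 to +8, x -58 to +58 mm, top z = 115 mm. Ram centred at y = -70 mm. The feed bed outside the guard is open above.
- guard: guard cage fixed over the press: grey sheet-metal top on four posts, steel bars at the sides and far end, an opening below the apron at the feed end. Its frame is that of press. No part of the robot may touch it.
- window (a point): centre of the window in the guard's top sheet, level with the sheet's upper face (z = 115 mm above the desk; the rubber trim reaches 2 mm higher). The clear opening inside the trim is about 80 mm along x and 78 mm along y of the press, with corners of about 10 mm radius. The lever's pad lies directly below it.
- lever_pad (a point): centre of the upper face of the black rubber pad (33 x 37 mm) at the free end of the lever, moving with the lever. At rest it is 14 mm below the guard's upper face; fully pressed it is about 28 mm lower. The pivot is 145 mm from the pad towards +y of the press, at z = 75 mm.
- lever (a joint): angle of the press lever: 0 = up at rest, grows as the pad is pressed down. Sprung: it returns to 0 when let go. The ram meets a proud plate at about 0.12, the plate is seated at about 0.19, the bare stop is at 0.22. The pad takes 1 to 4 N before the ram meets the plate and 9 to 10 N to seat it; then it is rigid.
- feed_tab (a point): middle of the outer face (+y of the press) of the upright tab on the feed slide, the face to push. The tab is a 36 mm wide (x), 7 mm thick steel plate whose top is 20 mm above this point; this point is 57 mm above the desk. It moves with the slide.
- feed (a joint): travel of the feed slide (m): 0 = fully back, grows as the tab is pushed towards -y of the press, stays where it is left (about 1.5 N friction). Its nose meets the comb's near end on the way; the comb is against the stop at about 0.132 and the slide then cannot go on.
- comb: black moulded reed comb, loose in the channel, 26 x 152 x 14 mm, 45 g, origin at the centre of its underside, long axis along its y. The reed plate sits on top of it, within its length. When it is home its origin is at y = -72 mm in the press frame.
- end_stop (a point): centre of the face of the fixed end stop, a small steel block across the channel under the guard; the comb's leading end is pushed against it.
- reed_plate (a joint): how far the slotted nickel reed plate (20 x 150 mm, 2 mm thick, on top of the comb) has been pressed down on its pins (m): 0 = standing 4 mm proud of the comb, 0.004 = seated on it. It is a press fit and stays where it is.
- waiting_comb: bystander: another black comb, 26 x 152 x 14 mm, lying beside the feed bed on the far side
- spare_comb: bystander: a black comb further back, 26 x 152 x 14 mm
- plate_a: bystander: slotted nickel plate lying flat behind the press, 20 x 150 mm
- plate_b: bystander: slotted nickel plate lying flat behind the press, 20 x 150 mm
- pin_tin: bystander: round tin of pins, 94 mm across, 33 mm high
- brush: bystander: small dusting brush, 154 mm long, lying flat
- pliers: bystander: green-handled diagonal pliers lying flat, 147 mm long

How it is judged:
By the outcome, as a careful person would: the job done as asked, in the order asked, and still so for the second after the job is handed in, with the robot touching nothing.
It also fails if it takes over 48 s, if anything falls off the work surface, if the arm or the gripper's body presses on something with over 40 N, if the wrist force passes 120 N, or if a joint passes its speed limit or range.

## Robot

A 6-joint arm with a two-finger parallel gripper is mounted at the origin on a cart in front of the work surface, level with it; the furniture and walls round the work are solid. World frame = base frame: x ahead of the robot, y to its left, z up, the work surface at z = 0. Lengths are in mm, angles in rad, forces in N, time in s.
With the tool pointing down it reaches from about 350 to 975 mm from the base axis. Payload 7.1 kg.
Tool frame: the origin (TCP) lies between the finger pads; the fingertips stand 19 mm ahead of it and the grasp point (between the pads) is the TCP (ctrl.tcp_to_tips is the distance from the TCP to the fingertips, in mm); z points along the fingers, y is the line along which they close (so a half turn about z gives the same grasp; the last joint's range is limited). The gripper opens to 88 mm and grips with 3 to 60 N. Pads are 20 mm wide; open, the fingers measure 115 mm over their backs; the gripper's body (75 mm by 178 mm) begins 61 mm behind the grasp point.
Start: joints at [-0.019, 0.423, 1.63, -0, 1.089, -0.019], TCP at [624.984, 0.026, 241.675] pointing down, gripper open.
Joint ranges: [-3, 3], [-0.9, 2.11], [0.09, 2.58], [-1.31, 4.45], [0.11, 2.69], [-2.54, 2.54]. Speed limits (rad/s): [2.39, 2.39, 3.01, 3.14, 3.14, 3.14].

## Interface

Orientations are given as a rotation vector (axis times angle).
In Python, from workcell import status, optics, ctrl gives the robot as it stands. The module is installed in compiled form; this text tells all that it offers.
- The arm moves only by the shell command python3 -m inch 'ROWS'. ROWS is JSON, a list that holds one entry, the list of rows, each a list of 7 numbers: the shift along the tool's x, y, z in mm, then the turn, a rotation vector about the tool's x, y, z in rad, then the opening in per cent of the stroke, from 0 (shut) to 100 (fully open). A call has 1 to 20 rows; each row is the pose to reach, as a shift and turn from the pose commanded when the call began, along the tool's axes at that moment; what a row does not reach only later rows make up. A row lasts 1/10 s, in which the tool goes at most 50 mm and 8.59 degrees, less where a joint would pass 70% of its speed; a pose out of reach is approached as far as the arm can. A call with a gripper value outside its range is refused whole. The fingers move at their own pace and stop on an object; the grip force is fixed at half the most. Time passes only in rows, so rows that repeat a pose let the fingers close. It gives the time, the measured TCP pose, the force, the opening and the grip force at its end, in the units of the state.
- status.get_obs(): the state, without advancing time (a new reading comes with each control period).
- optics.get_image(name): name is "scene" or "side" or "wrist"; returns a dict with "frame" (400x640x3 uint8, red, green, blue), "fx", "fy", "cx", "cy" (pixels), "k1" (the pictures are not rectified: a ray, as slopes to the right and down, at radius r is drawn at 1 + k1 r^2 times it, then the intrinsics apply), "rvec" (rotation vector, rad) and "tvec" (3), from world to camera coordinates, as OpenCV has them; the wrist camera has in their place "hand_eye" (4x4, takes a point from camera to tool coordinates, whose origin is the TCP and whose axes are the flange's). Camera axes: x right, y down, z forward; pixel columns grow to the right and rows downward; lengths in mm; the calibration is good to about 2 mm. A picture is of the moment at which its call begins: read the wrist's pose just before it. There is no depth.
- ctrl.close_job(): hands the job in; it is judged then, once.
The state is a dict: "t": time; "qpos": joint angles; "qvel": joint speeds; "joint_torque": joint torques, N m; "ee_pos": TCP position; "orientation": TCP orientation; "ft_force": force on the tool from outside, world axes, zero at the start; "moment": the same for the moment, N m; "width": finger opening in mm; "grasp_force": force on a finger pad.
Only numpy, scipy, OpenCV 4.12 (cv2) and the standard library are available. Lean on these libraries where they do the work, as an engineer would, in place of code of your own. Each camera call takes 0.05 s, during which the arm holds its last target. There are 200 camera calls.

## Working session

There is one attempt and no reset: what is moved stays moved. The work goes in short steps, Python scripts to look and compute and a shell command to move; the robot and the scene stay as the last step left them, time stands still between calls to the robot, and variables do not carry over. Pictures are saved under pics/ and viewed, at most 10 in all, crops included, and the job is handed in when it is done.

```bash
mkdir -p pics
cat > h.py <<'E'
import numpy as np, cv2, pickle
from scipy.spatial.transform import Rotation as R
def K(d): return np.array([[d['fx'],0,d['cx']],[0,d['fy'],d['cy']],[0,0,1.]])
def ray(d,uv):
    n=cv2.undistortPoints(np.array([[uv]],float),K(d),np.array([d['k1'],0,0,0.]))[0,0]
    v=np.array([n[0],n[1],1.])
    if 'hand_eye' in d:
        H=np.array(d['hand_eye']);Rt=R.from_rotvec(d['ori']).as_matrix()
        return Rt@H[:3,3]+d['pos'], Rt@H[:3,:3]@v
    Rm=R.from_rotvec(np.ravel(d['rvec'])).as_matrix()
    return -Rm.T@np.ravel(d['tvec']), Rm.T@v
def onz(d,uv,z):
    o,v=ray(d,uv); return o+v*(z-o[2])/v[2]
def snap(name,fn):
    from workcell import status,optics
    s=status.get_obs(); d=dict(optics.get_image(name)); d['pos']=np.array(s['ee_pos']);d['ori']=np.array(s['orientation'])
    cv2.imwrite(f'pics/{fn}.png',d['frame'][:,:,::-1]); pickle.dump(d,open(f'pics/{fn}.pkl','wb')); return d
def load(fn): return pickle.load(open(f'pics/{fn}.pkl','rb'))
E
python3 - <<'E'
from h import *
for n in('scene','side','wrist'):
    d=snap(n,n+'0'); print(n,d['fx'],d['k1'],ray(d,(320,200)))
from workcell import status; print(status.get_obs())
a=[cv2.imread(f'pics/{n}0.png') for n in('scene','side')]
E
```

```text
scene 395.2565344072386 -0.05386372423113957 (array([  67.84545469, -501.81247764,  833.66272673]), array([ 0.50366208,  0.35946979, -0.78569311]))
side 494.74461225548623 -0.09012707332272825 (array([ 292.05913854,  461.84039068, 1280.67469263]), array([ 0.22220741, -0.44798644, -0.86599371]))
wrist 292.57668603969444 -0.02045677822743821 (array([624.71437274,  68.67543652, 383.5718271 ]), array([-0.01216732, -0.25463525, -0.9670435 ]))
{'t': 0.15, 'qpos': array([-1.89456509e-02,  4.23631798e-01,  1.63048086e+00,  1.94424792e-05,
        1.08856663e+00, -1.89786514e-02]), 'qvel': array([ 0.00087231, -0.00254223, -0.00247363, -0.00175003, -0.00138925,
       -0.00013299]), 'joint_torque': array([ 9.52650989e-04, -5.44981134e+01, -2.73919362e+01,  6.45430083e-02,
        2.04369903e-02, -3.19723256e-05]), 'ee_pos': array([6.24616587e+02, 7.19594816e-02, 2.41114369e+02]), 'orientation': array([-2.22085273e+00, -2.22090597e+00,  1.16406047e-03]), 'ft_force': array([ 0.47694053,  0.15791964, -0.53355436]), 'moment': array([ 0.0036531 , -0.00876206,  0.00765403]), 'grasp_force': 0.0, 'width': 87.45299508147689}
```

View pics/scene0.png

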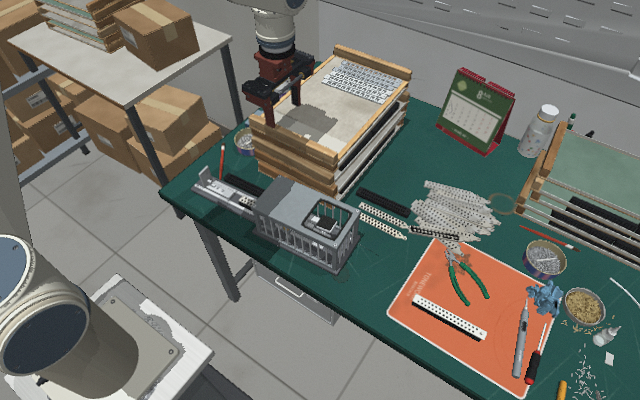

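View pics/side0.png

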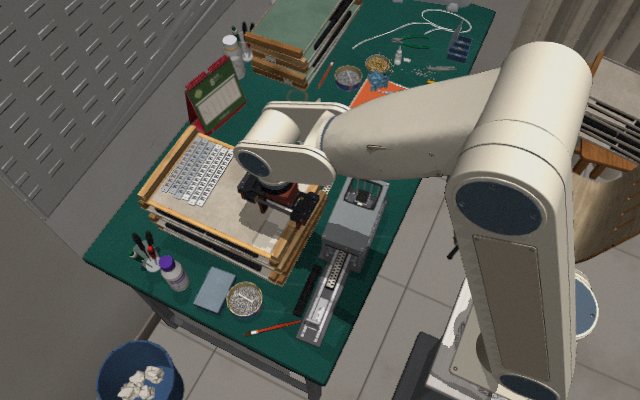

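View pics/wrist0.png

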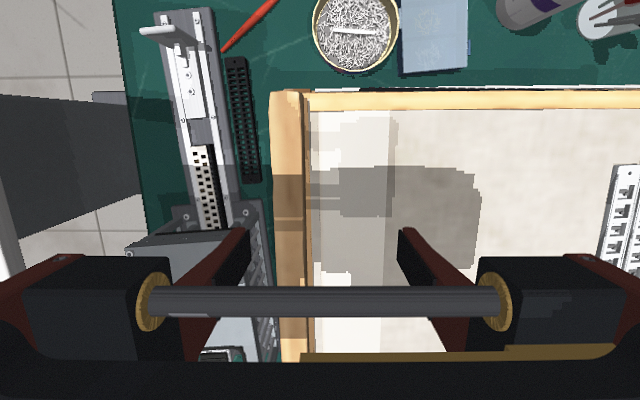

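The scene view shows the press around (275,215): tab at (205,175), window at (325,222). In the side view the window is at (365,195) and the tab near (305,325). In the wrist view the tab is at (160,30). I'll enlarge the crops next.

Run:
```python
from h import *
a=cv2.resize(cv2.imread('pics/scene0.png')[155:280,185:370],(740,500)[:2],interpolation=cv2.INTER_CUBIC)
b=cv2.imread('pics/side0.png')[165:350,290:400]
b=cv2.resize(b,None,fx=3.2,fy=3.2,interpolation=cv2.INTER_CUBIC)
a=cv2.resize(a,(444,300)); 
c=np.zeros((600,800,3),np.uint8); c[:300,:444]=a; c[:592,448:800]=b[:592,:352]
w=cv2.imread('pics/wrist0.png')[0:150,100:300]; w=cv2.resize(w,(400,300)); c[300:,:400]=w
cv2.imwrite('pics/crop1.png',c)
```

```text
(no output)
```

View pics/crop1.png

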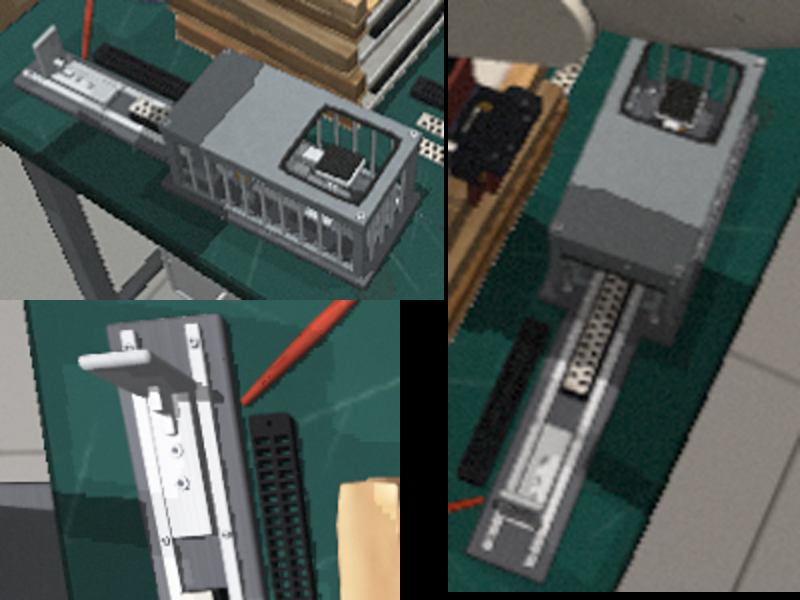

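The crops give the guard's top corners in both fixed views, the base plate's feed-end corners, and the tab's top edge in the wrist view (about (142,30) to (175,28)). I'll cast those.

Run:
```python
from h import *
np.set_printoptions(precision=1,suppress=True)
S=load('scene0');D=load('side0');W=load('wrist0')
s=lambda u,v:(185+u/2.4-.0,155+v/2.4); d=lambda u,v:(290+(u-448)/3.2,165+v/3.2); w=lambda u,v:(100+u/2,(v-300)/2)
for n,p in dict(fFar=(230,50),fNear=(165,122),eFar=(418,132),eNear=(362,220)).items(): print('S',n,onz(S,s(*p),115)[:2])
for n,p in dict(fFar=(550,228),fNear=(685,262),eFar=(630,40),eNear=(765,62)).items(): print('D',n,onz(D,d(*p),115)[:2])
for p in[(318,103),(395,145),(368,207),(280,167)]: print('Swin',onz(S,s(*p),115)[:2])
for p in[(645,42),(746,62),(728,145),(620,108)]: print('Dwin',onz(D,d(*p),115)[:2])
for p in[(108,325),(225,316)]: print('W base',onz(W,w(*p),12)[:2])
for p in[(83,360),(150,355)]: print('W tab',onz(W,w(*p),77)[:2])
for p in[(38,36),(57,25)]: print('S tab',onz(S,s(*p),77)[:2])
for p in[(500,490),(540,508)]: print('D tab',onz(D,d(*p),77)[:2])
for p in[(468,550),(545,582)]: print('D base',onz(D,d(*p),12)[:2])
```

```text
S fFar [536.4 -51.5]
S fNear [429.2 -57.2]
S eFar [ 554.8 -263. ]
S eNear [ 444.  -272.4]
D fFar [538.5 -45.3]
D fNear [427.2 -65.9]
D eFar [ 555.8 -239.4]
D eNear [ 441.2 -270.7]
Swin [ 530.3 -164.7]
Swin [ 529.7 -253. ]
Swin [ 458.3 -269.4]
Swin [ 449.  -178.9]
Dwin [ 543.2 -243.4]
Dwin [ 456.  -263.4]
Dwin [ 438.1 -180.7]
Dwin [ 534.8 -173.2]
W base [431.8 191.2]
W base [499.2 195. ]
W tab [451.5 155. ]
W tab [484.  156.8]
S tab [459.9 158.1]
S tab [483.4 152.5]
D tab [482.  157.9]
D tab [447.9 157. ]
D base [492.9 196.9]
D base [426.1 192.7]
```

Run:
```python
from h import *
np.set_printoptions(precision=1,suppress=True)
S=load('scene0');D=load('side0');W=load('wrist0')
for z in(60,90,120,150): print(z,[onz(W,p,z)[:2] for p in((270,92),(278,360))],onz(S,(251,131),z)[:2],onz(D,(277,283),z)[:2],onz(D,(277,268),z)[:2])
a=cv2.imread('pics/scene0.png')[30:200,220:420]; cv2.imwrite('pics/crop2.png',cv2.resize(a,None,fx=3,fy=3,interpolation=cv2.INTER_CUBIC))
```

```text
60 [array([568.7, 100.1]), array([ 563.4, -239.8])] [660.6 162.9] [595.5 103.9] [615.6  67. ]
90 [array([573.9,  97.2]), array([ 569. , -211.2])] [637.6 137.1] [588.1 112.7] [607.7  76.7]
120 [array([579.1,  94.3]), array([ 574.7, -182.6])] [614.6 111.3] [580.6 121.5] [599.7  86.4]
150 [array([584.3,  91.4]), array([ 580.4, -154. ])] [591.6  85.6] [573.1 130.3] [591.8  96.1]
```

View pics/crop2.png

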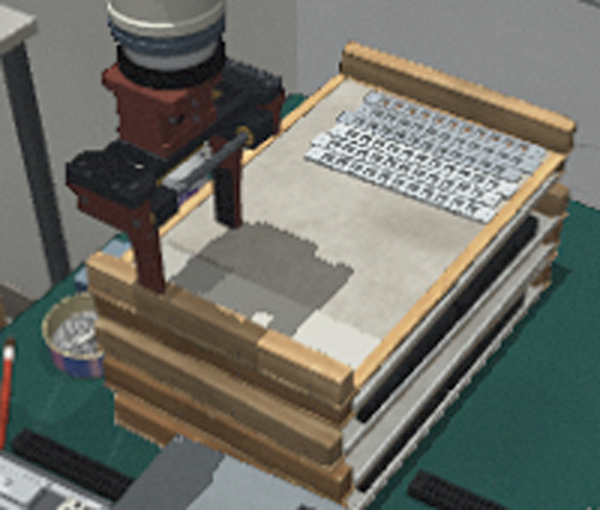

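The stack beside the press is about 150 mm high with its edge at x≈580, and the press is yawed about 0.074 rad. I'll turn the gripper so its long side lies along the channel, shut it, and move to behind the tab.

```bash
python3 -m inch '[[[205,-160,0,0,0,-1.645,0],[205,-160,0,0,0,-1.645,0],[205,-160,0,0,0,-1.645,0],[205,-160,0,0,0,-1.645,0],[205,-160,0,0,0,-1.645,0],[205,-160,0,0,0,-1.645,0],[205,-160,0,0,0,-1.645,0],[205,-160,0,0,0,-1.645,0],[205,-160,0,0,0,-1.645,0],[205,-160,0,0,0,-1.645,0],[205,-160,0,0,0,-1.645,0],[205,-160,0,0,0,-1.645,0],[205,-160,60,0,0,-1.645,0],[205,-160,90,0,0,-1.645,0],[205,-160,90,0,0,-1.645,0]]]'
python3 - <<'E'
from h import *
snap('wrist','w1')
E
```

```text
t: 1.65
ee_pos: [461.6, 203.6, 147.5]
orientation: [0.11, -3.131, 0.005]
ft_force: [-0.3, -0.1, 0.6]
width: 0.7
grasp_force: 0.0
```

View pics/w1.png

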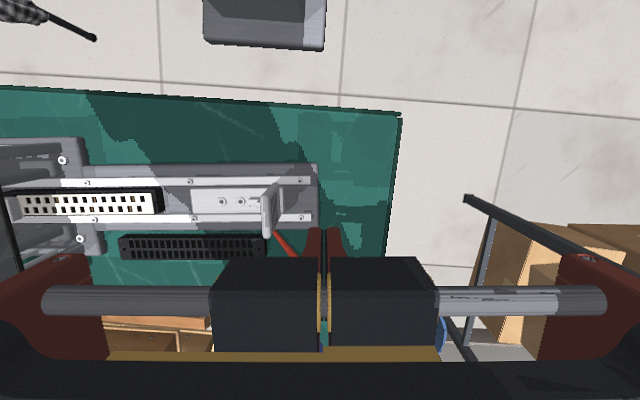

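The tab is seen end-on at about (270,185)–(267,237), the rails at (305,181) and (305,218), and the base end at (317,165)–(317,228). The fingertips hang clear of the tab, near (322,232).

Run:
```python
from h import *
np.set_printoptions(precision=1,suppress=True)
W=load('w1'); print(W['pos'],R.from_rotvec(W['ori']).as_matrix())
for p,z in(((270,184),77),((270,237),77),((264,237),77),((305,181),18),((305,218),18),((90,183),18),((95,220),18),((317,165),12),((317,228),12)): print(p,onz(W,p,z)[:2])
```

```text
[461.6 203.6 147.5] [[-1.  -0.1 -0. ]
 [-0.1  1.  -0. ]
 [ 0.  -0.  -1. ]]
(270, 184) [437.9 160.2]
(270, 237) [480.  161.2]
(264, 237) [480.4 156.6]
(305, 181) [445.  182.8]
(305, 218) [481.7 184.9]
(90, 183) [461.6 -23.9]
(95, 220) [499.1 -23.7]
(317, 165) [429.9 193.1]
(317, 228) [493.3 197.2]
```

```bash
python3 -m inch '[[[0,0,40,0,0,0,0],[0,0,71,0,0,0,0],[0,0,71,0,0,0,0],[0,-15,71,0,0,0,0],[0,-25,71,0,0,0,0],[0,-32,71,0,0,0,0],[0,-39,71,0,0,0,0],[0,-46,71,0,0,0,0],[0,-53,71,0,0,0,0],[0,-60,71,0,0,0,0],[0,-67,71,0,0,0,0],[0,-74,71,0,0,0,0],[0,-81,71,0,0,0,0],[0,-88,71,0,0,0,0],[0,-95,71,0,0,0,0],[0,-102,71,0,0,0,0],[0,-109,71,0,0,0,0],[0,-116,71,0,0,0,0],[0,-123,71,0,0,0,0],[0,-130,71,0,0,0,0]]]'
python3 - <<'E'
from h import *
snap('wrist','w2');snap('side','s2')
a=cv2.imread('pics/w2.png');b=cv2.imread('pics/s2.png')[165:350,260:420];b=cv2.resize(b,None,fx=3,fy=3)
c=np.zeros((600,800,3),np.uint8);c[:200,:480]=a[100:300,:480];c[:555,:][:, 480:800]=cv2.resize(b,(320,370))[:555] if 0 else np.pad(cv2.resize(b,(320,370)),((0,185),(0,0),(0,0)));cv2.imwrite('pics/c2.png',c)
E
```

```text
t: 3.7
ee_pos: [474.6, 74.8, 80.6]
orientation: [0.117, -3.139, 0.0]
ft_force: [1.7, 2.6, 0.6]
width: 0.5
grasp_force: 1.1
```

View pics/c2.png

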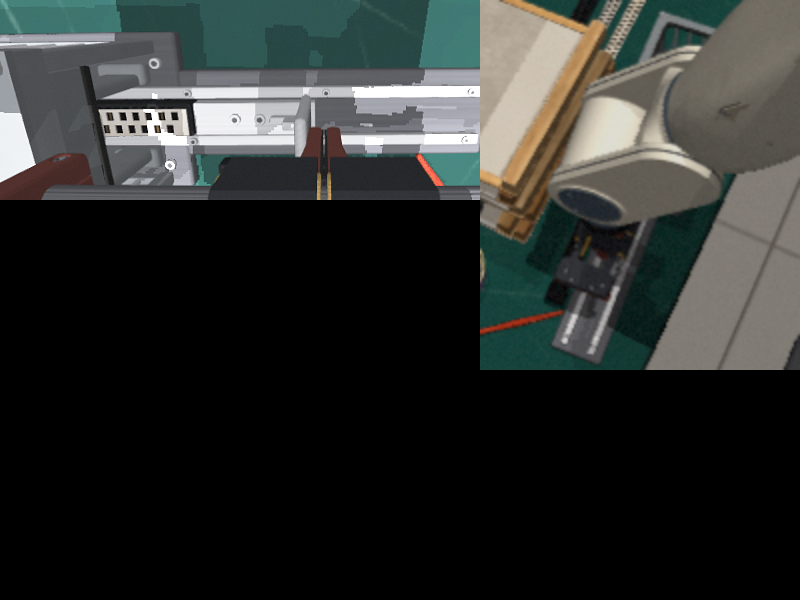

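The left finger is pushing the tab at about (303,225 in the full picture), and the comb's near end is at (195,215) and moving on the nose. I'll carry on gently, watching the force.

```bash
python3 -m inch '[[[0,-6,0,0,0,0,0],[0,-11,0,0,0,0,0],[0,-15,0,0,0,0,0],[0,-19,0,0,0,0,0],[0,-23,0,0,0,0,0],[0,-26,0,0,0,0,0],[0,-28,0,0,0,0,0],[0,-30,0,0,0,0,0],[0,-31,0,0,0,0,0]]]'
python3 -m inch '[[[0,-1,0,0,0,0,0],[0,-2,0,0,0,0,0],[0,-3,0,0,0,0,0],[0,-3,0,0,0,0,0]]]'
```

```text
t: 4.7
ee_pos: [476.8, 44.5, 80.6]
orientation: [0.116, -3.139, -0.001]
ft_force: [-2.7, 8.7, -0.5]
width: 0.1
grasp_force: 4.7
t: 5.1
ee_pos: [476.9, 44.2, 80.7]
orientation: [0.114, -3.139, -0.006]
ft_force: [-3.6, 24.4, 0.7]
width: 0.5
grasp_force: 12.4
```

```bash
python3 -m inch '[[[0,6,0,0,0,0,0],[0,30,0,0,0,0,0],[0,30,-40,0,0,0,0],[0,30,-80,0,0,0,0],[0,30,-120,0,0,0,0],[0,30,-120,0,0,0,0]]]'
python3 - <<'E'
from h import *
snap('wrist','w3')
E
```

```text
t: 5.7
ee_pos: [478.6, 71.7, 205.7]
orientation: [-0.117, 3.129, 0.001]
ft_force: [1.2, -0.2, 0.3]
width: 0.3
grasp_force: 0.0
```

View pics/w3.png

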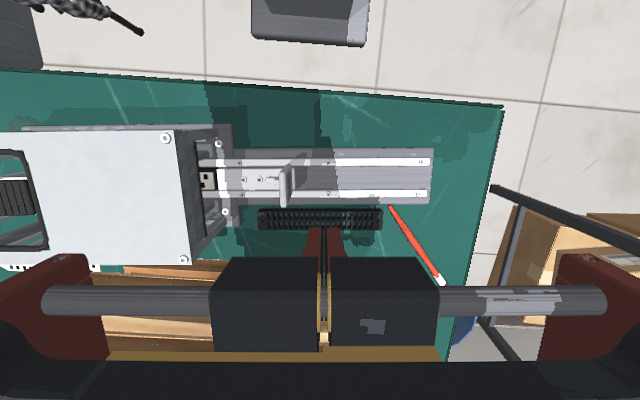

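The tab stands at (288,188), the comb's near end is visible at (215,180), and the guard's feed edge runs (185,130)–(190,265). The window trim's feed-side edge runs (25,150)–(47,248).

Run:
```python
from h import *
np.set_printoptions(precision=1,suppress=True)
W=load('w3'); u=np.array([-.075,.997]); o=np.array([483.5,-63])
for n,p,z in(('comb end top',(215,180),26),('plate end',(213,180),30),('tab',(289,205),77),('guardN',(175,130),115),('guardF',(188,265),115),('winN',(24,150),115),('winF',(47,248),115)):
    q=onz(W,p,z)[:2]; print(n,q,'local y',(q-o)@u,'local x',(q-o)@np.array([.997,.075]))
```

```text
comb end top [481.5 -51.9] local y 11.249574042390739 local x -1.1653428471961005
plate end [480.7 -52.6] local y 10.537988552950004 local x -1.9802837255319268
tab [489.   37.5] local y 99.767859885684 local x 13.052803897107884
guardN [423.5 -49.9] local y 17.558572518060696 local x -58.887746172469846
guardF [539.6 -45.5] local y 13.25419940684584 local x 57.19803682435724
winN [ 447.6 -174.1] local y -108.05736242981897 local x -44.16401399801924
winF [ 533.2 -170.5] local y -110.93265082788614 local x 41.524911426036226
```

The comb's near end is 6–7 mm inside the guard's feed edge line minus the common offset, i.e. local y ≈ 4, which is home. Now over the window.

```bash
python3 -m inch '[[[2,-50,0,0,0,0,0],[3,-100,0,0,0,0,0],[4,-150,0,0,0,0,0],[5,-200,0,0,0,0,0],[6,-250,0,0,0,0,0],[6,-288,0,0,0,0,0],[6,-288,0,0,0,0,0],[6,-288,0,0,0,0,0]]]'
python3 - <<'E'
from h import *
snap('wrist','w4')
E
```

```text
t: 6.55
ee_pos: [489.4, -216.7, 199.1]
orientation: [0.113, -3.137, -0.002]
ft_force: [-0.4, 0.6, -0.8]
width: 0.8
grasp_force: 0.0
```

View pics/w4.png

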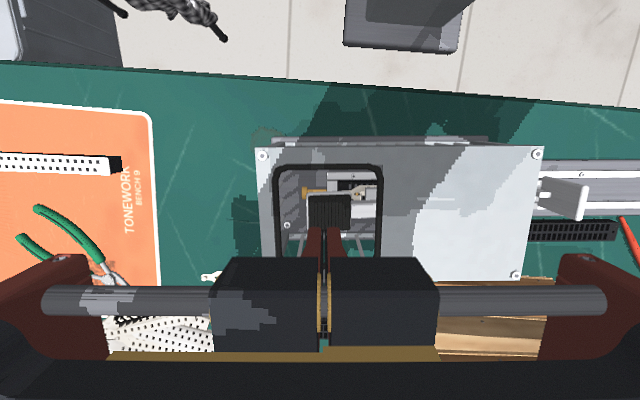

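The window trim runs from column 272 to 384 with its near edge at row 164. The pad spans columns 308–352 with its near edge at row 194, and the guard's near corners are at (256,148) and (545,148).

Run:
```python
from h import *
np.set_printoptions(precision=1,suppress=True)
W=load('w4'); Rm=R.from_rotvec(W['ori']).as_matrix(); print(np.degrees(np.arctan2(-Rm[0,1],Rm[1,1])))
for n,p,z in(('Lo',(272,215),117),('Ri',(384,215),117),('near',(328,164),117),('innerL',(278,215),117),('innerR',(378,215),117),('innernear',(328,170),117),('padL',(308,215),101),('padR',(352,215),101),('padnear',(330,194),101),('cornE',(256,148),115),('cornF',(545,148),115),('cornFF',(522,280),115)):
    q=onz(W,p,z); print(n,q[:2],'rel tool',(Rm.T@(q-W['pos']))[:2])
```

```text
4.124970636962541
Lo [ 494.  -259.5] rel tool [ -1.7 -43.1]
Ri [ 487.5 -169.4] rel tool [-1.7 47.2]
near [ 449.7 -217.6] rel tool [39.5  1.8]
innerL [ 493.6 -254.6] rel tool [ -1.7 -38.3]
innerR [ 487.8 -174.2] rel tool [-1.7 42.3]
innernear [ 454.3 -217.2] rel tool [34.8  1.9]
padL [ 497. -231.] rel tool [ -6.8 -15. ]
padR [ 494.3 -193.2] rel tool [-6.8 23. ]
padnear [ 477.1 -213.6] rel tool [11.8  3.9]
cornE [ 441.7 -273.5] rel tool [ 51.5 -53.4]
cornF [425.1 -50.7] rel tool [ 52.  170.1]
cornFF [538.7 -40.4] rel tool [-62.  172.2]
```

```bash
python3 -m inch '[[[-5,3,0,0,0,0,0],[-5,3,20,0,0,0,0],[-5,3,40,0,0,0,0],[-5,3,60,0,0,0,0],[-5,3,72,0,0,0,0],[-5,3,78,0,0,0,0],[-5,3,84,0,0,0,0],[-5,3,90,0,0,0,0],[-5,3,94,0,0,0,0],[-5,3,98,0,0,0,0]]]'
```

```text
t: 7.6
ee_pos: [495.6, -213.5, 103.0]
orientation: [-0.117, 3.138, -0.002]
ft_force: [-2.2, -3.5, 8.4]
width: 0.4
grasp_force: 4.3
```

```bash
python3 -m inch '[[[0,0,3,0,0,0,0],[0,0,6,0,0,0,0],[0,0,9,0,0,0,0],[0,0,11,0,0,0,0],[0,0,11,0,0,0,0]]]'
python3 -m inch '[[[0,0,2,0,0,0,0],[0,0,3,0,0,0,0],[0,0,3,0,0,0,0],[0,0,3,0,0,0,0]]]'
```

```text
t: 8.1
ee_pos: [495.7, -213.7, 92.9]
orientation: [-0.116, 3.138, -0.002]
ft_force: [-4.9, -2.5, 12.9]
width: 0.7
grasp_force: 6.2
t: 8.5
ee_pos: [495.7, -213.8, 91.6]
orientation: [-0.116, 3.138, -0.002]
ft_force: [-9.3, 0.5, 30.2]
width: 0.5
grasp_force: 15.4
```

The travel has gone rigid at 30 N with the pad about 28 mm down, so the plate is seated. Withdrawing straight up, then checking.

```bash
python3 -m inch '[[[0,0,-5,0,0,0,0],[0,0,-12,0,0,0,0],[0,0,-20,0,0,0,0],[0,0,-30,0,0,0,0],[0,0,-60,0,0,0,0],[0,0,-100,0,0,0,0],[0,0,-140,0,0,0,0],[40,0,-160,0,0,0,0],[40,0,-160,0,0,0,0],[40,0,-160,0,0,0,0]]]'
python3 - <<'E'
from h import *
a=snap('wrist','w5')['frame'][:,:,::-1]; b=snap('scene','s5')['frame'][140:290,180:400,::-1]
c=np.zeros((600,660,3),np.uint8); c[:150]=cv2.resize(a[100:300],(640,200))[:150,:].repeat(1,0) if 0 else 0
c[:200,:640]=a[90:290]; c[200:600,:587]=cv2.resize(b,(587,400),interpolation=cv2.INTER_CUBIC)
cv2.imwrite('pics/c5.png',c)
E
```

```text
t: 9.5
ee_pos: [454.9, -215.7, 249.2]
orientation: [-0.115, 3.138, -0.0]
ft_force: [-0.4, -0.1, 0.1]
width: 0.6
grasp_force: 0.0
```

View pics/c5.png

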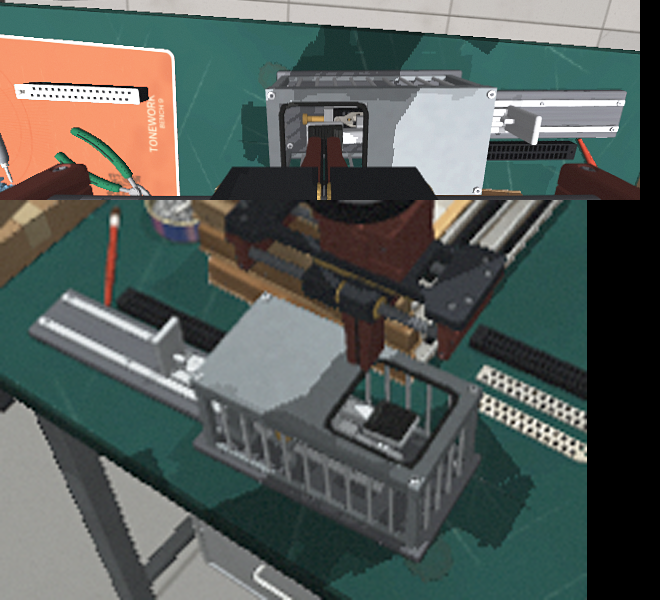

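The lever pad is back up just under the window (about (390,415) in the lower crop). The slide is at its home position, the gripper is clear, and the combs and plates beside the press lie where they were.

```bash
python3 -c "
from workcell import ctrl; print(ctrl.close_job())"
```

```text
the job is handed in; nothing more can be done
None
```

I handed the job in at about 9.5 s: the slide was pushed until it stopped dead with the comb home, the lever was pressed down to its rigid stop at 30 N, and the pad had sprung back up. The plate's seating is judged from that stop, not seen, and the robot made no contact with the guard that I saw or felt.

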